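# Hold the stock crate's gate open

## Robot

A 6-joint arm with a two-finger parallel gripper is mounted at the origin on the work surface. World frame = base frame: x ahead of the robot, y to its left, z up, the work surface at z = 0. Lengths are in m, angles in rad, forces in N, time in s.
With the tool pointing down it reaches from about 0.3 to 0.875 m from the base axis. Payload 4.2 kg.
Tool frame: the origin (TCP) lies midway between the tips of the shut fingers; the grasp point (between the pads) lies 19 mm behind it; z points along the fingers, x is the direction in which the jaws open and shut, and the axes are right-handed (so a half turn about z gives the same grasp; the last joint's range is limited). The gripper opens to 85 mm and grips with 20 to 120 N. Pads are 22 mm wide; open, the fingers measure 114 mm over their backs; the gripper's body (76 mm by 85 mm) begins 54 mm behind the grasp point. The pads swing forward as they close: fully open they stand 13 mm farther back than shut.
Start: joints at [1.27, 0.32, 1.565, -0, 1.257, -0.02], TCP at [0.159, 0.552, 0.231] pointing down, gripper open.
Joint ranges: [-3.11, 3.11], [-0.84, 2.01], [0.21, 2.61], [-1.34, 4.49], [0.05, 2.63], [-2.56, 2.56]. Speed limits (rad/s): [2.57, 2.57, 3.14, 3.14, 3.14, 3.14].

## Interface

Orientations are given as a rotation vector (axis times angle).
In Python, from rig import ctrl, viewer gives the robot as it stands.
- The arm moves only by the shell command python3 -m creep 'ROWS' [FORCE]. ROWS is a JSON object of lists of equal length, an entry for each row: "linear": the shift along the world's x, y, z in mm, a list of three; "twist": the turn, a rotation vector about the world's x, y, z in degrees, a list of three; "claw": the finger opening in mm, from 0 to 85.4. A call has exactly 8 rows; each row is the pose to reach, as a shift and turn from the pose commanded when the call began; what a row does not reach only later rows make up. A row lasts 1/12 s, in which the tool goes at most 41.7 mm and 7.16 degrees, less where a joint would pass 70% of its speed; a pose out of reach is approached as far as the arm can. A call with a gripper value outside its range is refused whole. The fingers move at their own pace and stop on an object; FORCE is the grip in N (left out, the last holds). Time passes only in rows, so rows that repeat a pose let the fingers close, or fill a call up. It gives the time, the measured TCP pose, the force and the opening at its end, in the units of the state.
- ctrl.get_obs(): the state, without advancing time (a new reading comes with each control period).
- viewer.read_camera(name): name is "scene" or "side" or "wrist"; returns the picture (400x640x3 uint8, red, green, blue); there is no depth.
- viewer.get_calibration(name): a dict with "intrinsics" (3x3 intrinsics, pixels), "position" and "orientation" of the camera in the world; the wrist camera has in their place "T_tool_cam" (4x4, takes a point from camera to tool coordinates, whose origin is the TCP and whose axes are the tool frame's). Camera axes: x right, y down, z forward; pixel columns grow to the right and rows downward; lengths in m; the calibration is good to about 2 mm. The wrist camera is an equidistant fisheye: a pixel r from the principal point sees the ray r / f radians off the axis. A picture is of the moment at which its call begins: read the wrist's pose just before it. get_calibration takes no time and is no camera call.
- ctrl.sign_off(): hands the job in, once; it reports no verdict.
The state is a dict: "t": time; "qpos": joint angles; "dq": joint speeds; "tau": joint torques, N m; "position": TCP position; "eef_rot": TCP orientation; "force": force on the tool from outside, world axes, zero at the start; "wrist_torque": the same for the moment, N m; "gripper_width": finger opening in m.
Only numpy, scipy, OpenCV 4.12 (cv2) and the standard library are available. Lean on these libraries where they do the work, as an engineer would, in place of code of your own. Each camera call takes 0.05 s, during which the arm holds its last target.

## Task

Open the gate of the wire stock crate so that the seller can lift his bottles out. On the gate's top rail first pinch the cross lock fully home, then pinch the spring bolt next to it (the catch nearer the gate's free end) and swing the gate out past its half-way check until it stands wide, about square to the crate's front. A spring pulls the gate shut, so finish while you are still holding it there, steady; leave the loose bottle, gourd and jar beside the crate where they stand.

Things in the scene. Friction and masses are not known exactly. Their poses are not given: they have to be found in the camera images.
- crate: Wire-mesh stock crate, dark steel frame, bottles inside, fixed to the stall board: 236 mm deep (its x), 292 mm wide (its y), roof 176 mm high, folded handle on the roof up to 185 mm. Origin at the centre of its underside. Its front, where the gate is, looks along its -x; z is up.
- gate_hinge (a point): On the gate's upright hinge axis, 180 mm above the board (upper face of the gate's top rail); 115 mm before the crate's origin and 116 mm to its +y side; axes as the crate's. The stay, a flat quadrant strip of 60 to 86 mm radius about it with a ridge half-way, lies in front of the crate 188 mm high; the gate's plunger bracket over it (64 to 100 mm from the axis) is 230 mm high.
- gate (a joint): Gate angle, rad: 0 shut, grows as the free end swings out to the crate's -x side (clockwise from above), stop at 1.70. Mesh frame 236 mm long from the hinge axis, 16 mm thick, top rail 180 mm high. The hinge is sprung shut: 0.2 N m at 0, 0.7 N m wide; let go, it swings back. The half-way check, a ridge at 0.75 rad, takes about 1.4 N m in all to pass.
- lock (a joint): Travel of the cross lock, m: 0 to 0.003 locked, 0.013 fully home. On the gate's top rail, 141.5 mm from the hinge axis: an upright thumb tab before the rail slides towards a fixed upright lug behind it, square to the gate. Stiff (3 N); stays where it is left. Until 0.009 home its block stops the bolt.
- lock_pinch (a point): Where to pinch the cross lock, 218 mm above the board: middle of tab and lug once home; rides with the gate. Axes the gate's: x square to it (from front into crate), y along it to the hinge. Plates 22 mm wide (y), tops 232 mm high, outer faces 26 mm apart locked, 13 mm home. Only the tab moves (+x); lug's outer face stays 6.5 mm on the +x side. Within 25 mm nothing else is above 207 mm.
- bolt (a joint): Travel of the spring bolt, m: 0 shot into the keeper on the crate's latch post, 0.013 fully drawn; it clears the keeper from 0.0075 on. Needs 6 N at first, 9 N fully drawn, and shoots again when let go: swing the gate by the same grip. Squeezed before the lock is home it moves only 2 mm.
- bolt_pinch (a point): Where to pinch the bolt, 198 mm from the hinge axis, 218 mm above the board: middle of tab and lug once drawn; rides with the gate, axes as lock_pinch. Plates 22 mm wide (x), tops 232 mm high: sliding tab on the free-end (-y) side, moves to +y; fixed lug, part of the gate, on the hinge side, outer face 6.5 mm from here. Outer faces 26 mm apart shot, 13 mm drawn. Keeper, rod: up to 202 mm.
- tonic: Loose amber bottle, 62 mm across, 170 mm high; origin at the centre of its base. To be left alone.
- gourd: Loose dried gourd, 90 mm across, 124 mm high; origin at the centre of its base. To be left alone.
- salve: Loose glass jar with a metal lid, 72 mm across, 65 mm high; origin at the centre of its base. To be left alone.

How it is judged:
By the outcome, as a careful person would: the job done as asked, in the order asked, and still so for the second after the job is handed in, while the arm keeps its last pose, push and grip.
It also fails if it takes over 48 s, if anything falls off the work surface, if the arm or the gripper's body presses on something with over 40 N, if the wrist force passes 120 N, or if a joint passes its speed limit or range.

## Working session

There is one attempt and no reset: what is moved stays moved. The work goes in short steps, Python scripts to look and compute and a shell command to move; the robot and the scene stay as the last step left them, time stands still between calls to the robot, and variables do not carry over. Pictures are saved under pics/ and viewed, and the job is handed in when it is done.

```bash
ls; mkdir -p pics; python3 - <<'E'
from rig import ctrl, viewer
import cv2
print(ctrl.get_obs())
for n in ["scene","side","wrist"]:
    print(n,viewer.get_calibration(n))
    cv2.imwrite(f"pics/{n}0.png",viewer.read_camera(n)[:,:,::-1])
E
```

```text
pics
{'t': 0.0, 'qpos': array([ 1.27002330e+00,  3.20330499e-01,  1.56566761e+00,  1.88499168e-05,
        1.25738297e+00, -2.00041079e-02]), 'dq': array([ 1.05907997e-03,  7.95996050e-04,  1.51849509e-05,  3.29371694e-04,
        1.37249752e-03, -7.18637630e-04]), 'tau': array([ 2.35558895e-03, -4.15532863e+01, -2.34167504e+01,  2.02623914e-04,
        8.16480402e-03, -6.89492751e-06]), 'position': array([0.15918789, 0.55204232, 0.23046451]), 'eef_rot': array([ 2.50960035e+00,  1.88812681e+00, -2.29389630e-03]), 'force': array([ 0.40849736, -0.44624113, -0.7324139 ]), 'wrist_torque': array([ 0.01718082, -0.02550159, -0.00484379]), 'gripper_width': 0.08583119164696905}
scene {'intrinsics': array([[426.97558934,   0.        , 323.0273751 ],
       [  0.        , 426.97558934, 193.3804982 ],
       [  0.        ,   0.        ,   1.        ]]), 'position': array([0.86727061, 0.37293147, 0.95551437]), 'orientation': array([-1.09540496, -2.62317982,  0.71499898])}
side {'intrinsics': array([[366.33693574,   0.        , 322.9817988 ],
       [  0.        , 366.33693574, 207.44291607],
       [  0.        ,   0.        ,   1.        ]]), 'position': array([ 1.02283537, -0.11924705,  0.88338739]), 'orientation': array([-2.06979705, -1.61631127,  0.4907838 ])}
wrist {'intrinsics': array([[309.70691629,   0.        , 322.3470441 ],
       [  0.        , 309.70691629, 198.51186222],
       [  0.        ,   0.        ,   1.        ]]), 'T_tool_cam': array([[ 9.99999904e-01,  2.97864581e-04,  3.22031068e-04,
        -3.76552007e-04],
       [-3.81646389e-04,  9.52697712e-01,  3.03919271e-01,
        -7.68482483e-02],
       [-2.16271475e-04, -3.03919365e-01,  9.52697734e-01,
        -1.41148365e-01],
       [ 0.00000000e+00,  0.00000000e+00,  0.00000000e+00,
         1.00000000e+00]])}
```

View pics/scene0.png

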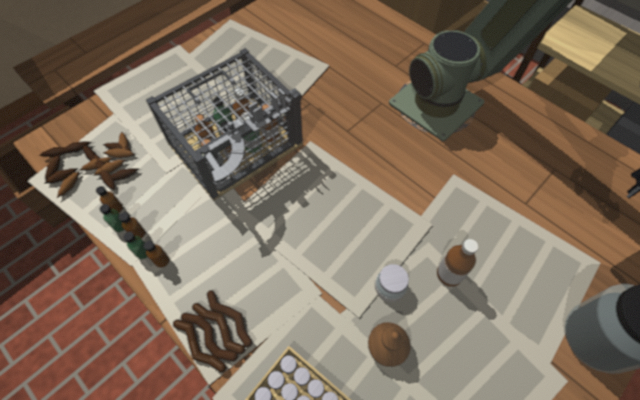

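View pics/side0.png

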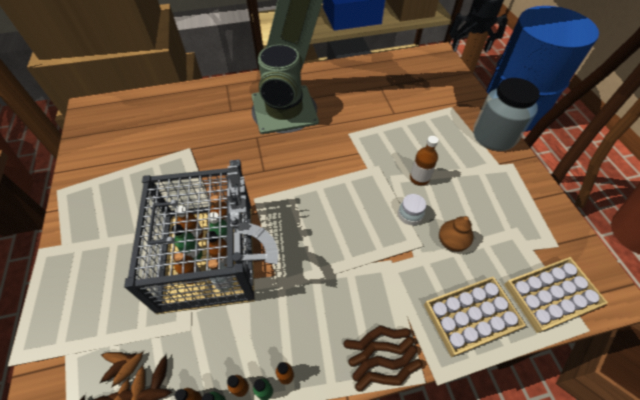

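View pics/wrist0.png

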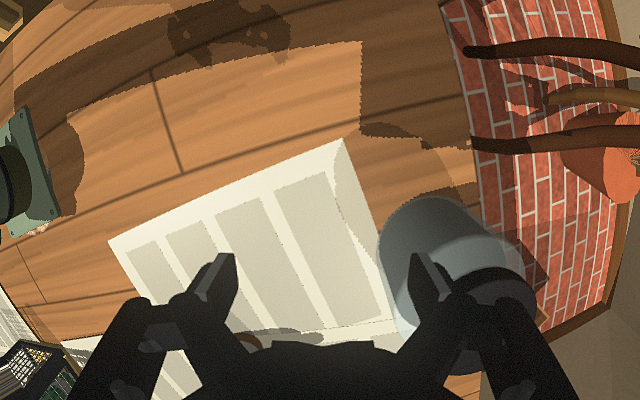

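The scene and side views show the crate ahead and to the right of the base. The stay quadrant is at about (223,160) in the scene view and (255,243) in the side view, and the bottle, jar and gourd are off to the left. I'll zoom in on the crate next.

```bash
cat > h.py <<'E'
import numpy as np, cv2
from scipy.spatial.transform import Rotation as R
from rig import ctrl, viewer
def ray(n,uv):
    c=viewer.get_calibration(n); K=c["intrinsics"]
    d=np.linalg.inv(K)@np.array([uv[0],uv[1],1.]); d=R.from_rotvec(c["orientation"]).as_matrix()@d
    return np.array(c["position"]),d/np.linalg.norm(d)
def onz(n,uv,z):
    p,d=ray(n,uv); return p+d*(z-p[2])/d[2]
def proj(n,P):
    c=viewer.get_calibration(n); K=c["intrinsics"]
    q=R.from_rotvec(c["orientation"]).as_matrix().T@(np.array(P)-c["position"]); q=K@q; return q[:2]/q[2]
def tri(a,ua,b,ub):
    p,d=ray(a,ua);q,e=ray(b,ub)
    A=np.stack([d,-e],1); s=np.linalg.lstsq(A,q-p,rcond=None)[0]
    return (p+d*s[0]+q+e*s[1])/2, np.linalg.norm(p+d*s[0]-q-e*s[1])
def wproj(P,pos,rot):
    c=viewer.get_calibration("wrist"); T=np.array(c["T_tool_cam"]);K=c["intrinsics"]
    q=R.from_rotvec(rot).as_matrix().T@(np.array(P)-pos); q=T[:3,:3].T@(q-T[:3,3])
    th=np.arctan2(np.hypot(q[0],q[1]),q[2]); f=K[0,0]; ph=np.arctan2(q[1],q[0])
    return np.array([K[0,2]+f*th*np.cos(ph),K[1,2]+f*th*np.sin(ph)])
def wray(uv,pos,rot):
    c=viewer.get_calibration("wrist"); T=np.array(c["T_tool_cam"]);K=c["intrinsics"]
    x=np.array([uv[0]-K[0,2],uv[1]-K[1,2]])/K[0,0]; th=np.linalg.norm(x)
    d=np.array([*(x/th*np.sin(th)),np.cos(th)]); M=R.from_rotvec(rot).as_matrix()
    return pos+M@T[:3,3], M@T[:3,:3]@d
def wonz(uv,pos,rot,z):
    p,d=wray(uv,pos,rot); return p+d*(z-p[2])/d[2]
E
python3 - <<'E'
import cv2
a=cv2.imread("pics/scene0.png")[40:200,140:310];cv2.imwrite("pics/sc_z.png",cv2.resize(a,None,fx=3.5,fy=3.5,interpolation=cv2.INTER_CUBIC))
a=cv2.imread("pics/side0.png")[150:320,120:290];cv2.imwrite("pics/sd_z.png",cv2.resize(a,None,fx=3.5,fy=3.5,interpolation=cv2.INTER_CUBIC))
E
```

```text
(no output)
```

View pics/sc_z.png

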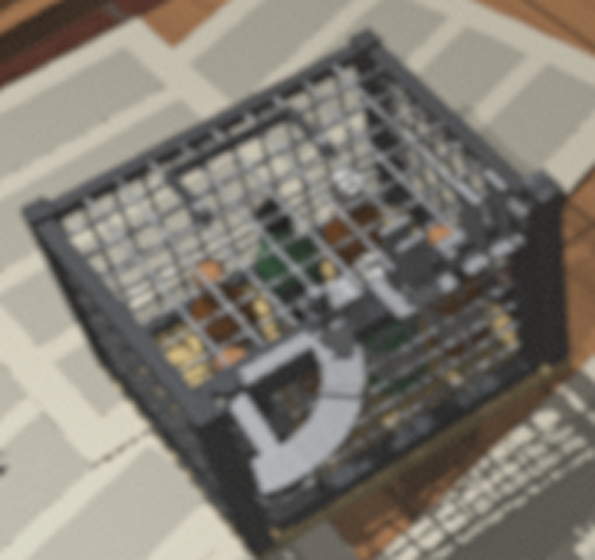

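View pics/sd_z.png

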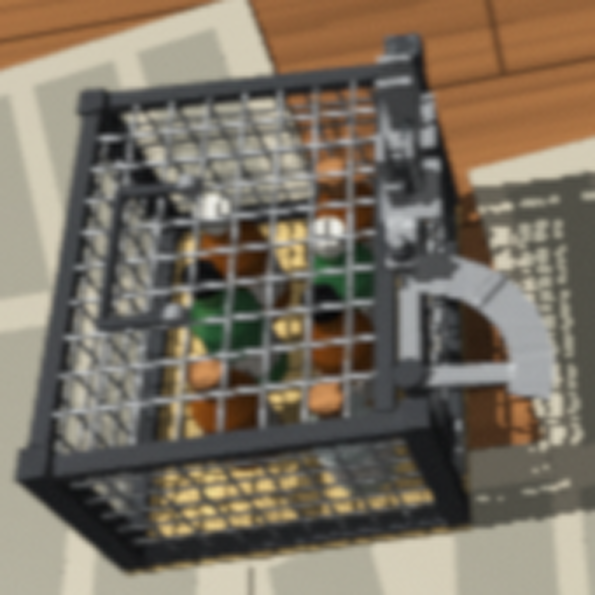

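```bash
python3 - <<'E'
from h import *
S=lambda x,y:(140+(x+.5)/3.5-.5,40+(y+.5)/3.5-.5)
D=lambda x,y:(120+(x+.5)/3.5-.5,150+(y+.5)/3.5-.5)
sc={'A backfar':S(38,208),'B backnear':S(368,40),'C latchpost':S(545,185),'D hingepost':S(203,408)}
sd={'A backfar':D(30,466),'B backnear':D(93,100),'C latchpost':D(403,50),'D hingepost':D(435,415)}
pts={}
for k in sc:
    a=onz("scene",sc[k],.176);b=onz("side",sd[k],.176);t,e=tri("scene",sc[k],"side",sd[k])
    pts[k]=t;print(k,a.round(3),b.round(3),t.round(3),round(e,4))
k=list(pts)
for i in range(4): print(k[i],k[(i+1)%4],np.linalg.norm((pts[k[i]]-pts[k[(i+1)%4]])[:2]).round(3), np.degrees(np.arctan2(*(pts[k[(i+1)%4]]-pts[k[i]])[1::-1])).round(1))
# stay apex: hinge
print(tri("scene",S(265,385),"side",D(410,372)))
E
```

```text
A backfar [ 0.64  -0.433  0.176] [ 0.643 -0.43   0.176] [ 0.642 -0.431  0.176] 0.0029
B backnear [ 0.369 -0.401  0.176] [ 0.37  -0.4    0.176] [ 0.37  -0.4    0.176] 0.0008
C latchpost [ 0.377 -0.199  0.176] [ 0.376 -0.183  0.176] [ 0.392 -0.182  0.196] 0.0041
D hingepost [ 0.663 -0.214  0.176] [ 0.668 -0.197  0.176] [ 0.672 -0.197  0.195] 0.0092
A backfar B backnear 0.274 173.5
B backnear C latchpost 0.219 84.2
C latchpost D hingepost 0.281 -3.0
D hingepost A backfar 0.236 -97.4
(array([ 0.62129763, -0.21223809,  0.15660527]), np.float64(0.007022633685487236))
```

```bash
python3 -m creep '{"linear":[[13,-31,15],[26,-62,30],[39,-93,45],[52,-124,60],[65,-155,75],[78,-186,90],[91,-217,105],[104,-248,110]],"twist":[[0,0,1],[0,0,2],[0,0,3],[0,0,4],[0,0,5],[0,0,6],[0,0,7],[0,0,8]],"claw":[85,85,85,85,85,85,85,85]}' 60
python3 -m creep '{"linear":[[13,-31,0],[26,-62,0],[39,-93,0],[52,-124,0],[65,-155,0],[78,-186,0],[91,-217,0],[104,-248,0]],"twist":[[0,0,1],[0,0,1.5],[0,0,1.5],[0,0,1.5],[0,0,1.5],[0,0,1.5],[0,0,1.5],[0,0,1.5]],"claw":[85,85,85,85,85,85,85,85]}'
python3 -m creep '{"linear":[[14,-35,0],[28,-70,0],[42,-105,0],[56,-140,0],[70,-175,0],[84,-210,0],[98,-235,0],[103,-246,0]],"twist":[[0,0,0],[0,0,0],[0,0,0],[0,0,0],[0,0,0],[0,0,0],[0,0,0],[0,0,0]],"claw":[85,85,85,85,85,85,85,85]}'
python3 - <<'E'
from h import *
o=ctrl.get_obs(); im=viewer.read_camera("wrist"); np.savez("w1.npz",p=o["position"],r=o["eef_rot"])
cv2.imwrite("pics/w1.png",im[:,:,::-1]); print(o["t"],o["position"],o["eef_rot"],o["qpos"],np.abs(o["dq"]).max())
E
```

```text
t: 0.82
position: [0.264, 0.3035, 0.3433]
eef_rot: [-2.371, -2.061, -0.006]
force: [0.7, 0.6, 0.1]
gripper_width: 0.0847
t: 1.48
position: [0.3673, 0.0548, 0.3413]
eef_rot: [-2.345, -2.09, -0.0]
force: [0.3, -0.5, -0.5]
gripper_width: 0.0848
t: 2.15
position: [0.4715, -0.1927, 0.3403]
eef_rot: [-2.348, -2.087, 0.001]
force: [-0.2, 0.2, -0.1]
gripper_width: 0.0849
2.15 [ 0.47146903 -0.19270668  0.34031756] [-2.34840755e+00 -2.08658525e+00  1.31204835e-03] [-4.10153300e-01  1.64242223e-01  1.50367841e+00 -7.11118348e-04
  1.47413126e+00 -1.86294658e+00] 0.17223006758998177
```

View pics/w1.png

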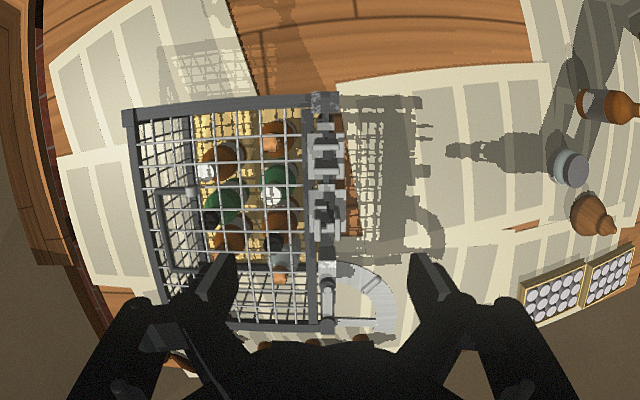

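```bash
python3 - <<'E'
import cv2
a=cv2.imread("pics/w1.png")
b=a[85:245,270:410];cv2.imwrite("pics/w1z.png",cv2.resize(b,None,fx=3.7,fy=3.7,interpolation=cv2.INTER_CUBIC))
b=a[235:340,270:410];cv2.imwrite("pics/w1y.png",cv2.resize(b,None,fx=5,fy=5,interpolation=cv2.INTER_CUBIC))
E
```

```text
(no output)
```

View pics/w1z.png

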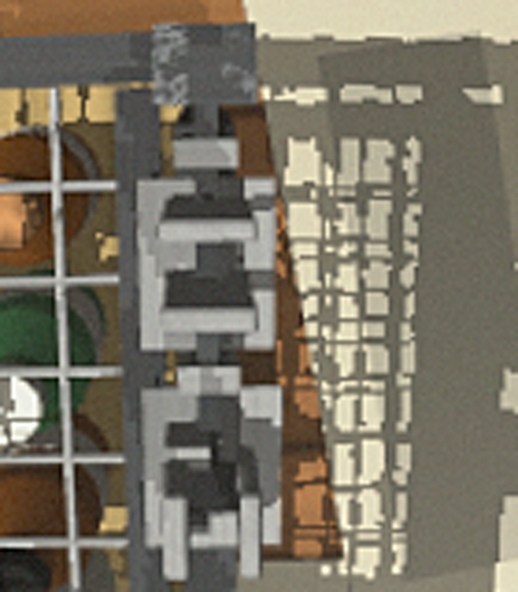

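View pics/w1y.png

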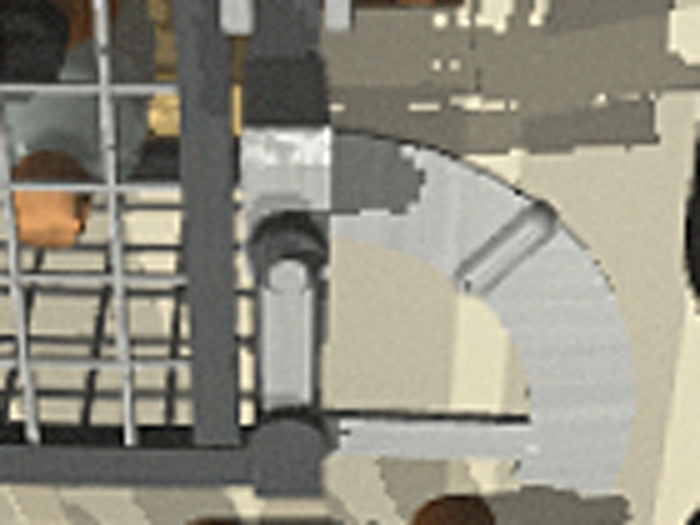

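```bash
cat > m1.py <<'E'
from h import *
w=np.load("w1.npz");p,r=w["p"],w["r"]
Z=lambda x,y:(270+(x+.5)/3.7-.5,85+(y+.5)/3.7-.5)
Y=lambda x,y:(270+(x+.5)/5-.5,235+(y+.5)/5-.5)
def f(n,uv,z): q=wonz(uv,p,r,z); print(n,(q*1000).round(1)); return q
E
python3 - <<'E'
from m1 import *
a=f('bolt tab UL',Z(162,218),.232);b=f('bolt tab UR',Z(253,218),.232)
c=f('bolt lug LL',Z(162,330),.232);d=f('bolt lug LR',Z(253,330),.232)
print('sizes',np.linalg.norm(a-b),np.linalg.norm(c-d),np.linalg.norm(a-c),np.linalg.norm(b-d))
e=f('lock lug top UL',Z(163,498),.232);g=f('LL',Z(163,578),.232)
h=f('lock tab UR',Z(258,490),.232);k=f('LR',Z(258,575),.232)
print('sizes',np.linalg.norm(e-g),np.linalg.norm(h-k),np.linalg.norm(e-h),np.linalg.norm(g-k))
bc=(a+b+c+d)/4; lc=(e+g+h+k)/4
print('bolt mid',bc,'lock mid',lc,np.linalg.norm(bc-lc))
hp=f('hinge post?',Y(290,430),.188)
print('dist hinge',np.linalg.norm((lc-hp)[:2]),np.linalg.norm((bc-hp)[:2]))
# stay arc outer points
pts=np.array([f('arc',Y(*q),.188)[:2] for q in [(345,132),(430,150),(553,212),(610,290),(633,370),(620,460)]])
A=np.c_[2*pts,np.ones(len(pts))];s=np.linalg.lstsq(A,(pts**2).sum(1),rcond=None)[0];print('arc centre',s[:2],np.sqrt(s[2]+s[:2]@s[:2]))
E
```

```text
bolt tab UL [ 426.8 -195.2  232. ]
bolt tab UR [ 429.1 -175.5  232. ]
bolt lug LL [ 451.9 -198.3  232. ]
bolt lug LR [ 454.2 -178.1  232. ]
sizes 0.01989271023094415 0.020334500281440578 0.02522077324413668 0.025234738938982475
lock lug top UL [ 491.8 -203.2  232. ]
LL [ 512.4 -205.8  232. ]
lock tab UR [ 492.4 -180.9  232. ]
LR [ 514.3 -183.   232. ]
sizes 0.020730425617058897 0.021956626962910758 0.022283466101730598 0.022859214112919427
bolt mid [ 0.44051806 -0.18678099  0.232     ] lock mid [ 0.50271449 -0.19321699  0.232     ] 0.06252853092357326
hinge post? [ 642.6 -207.   188. ]
dist hinge 0.14055308126774896 0.2030811526231811
arc [ 560.3 -186.   188. ]
arc [ 567.2 -168.1  188. ]
arc [ 587.3 -141.5  188. ]
arc [ 611.3 -128.7  188. ]
arc [ 636.6 -123.1  188. ]
arc [ 665.9 -126.2  188. ]
arc centre [ 0.64121652 -0.20613721] 0.08344929195657352
```

The wrist view is clear: bolt plates at about (326,150), lock plates at about (327,229), hinge boss at about (327,320) and the stay arc. Spacings of 62.5, 140.6 and 203 mm agree with the 63, 141.5 and 204.5 mm expected from the given sizes. Next I descend on the lock.

```bash
python3 -m creep '{"linear":[[10,-2,-20],[20,-4,-40],[31.5,-5.5,-60],[31.5,-5.5,-80],[31.5,-5.5,-90],[31.5,-5.5,-90],[31.5,-5.5,-90],[31.5,-5.5,-90]],"twist":[[0,0,1],[0,0,1],[0,0,1],[0,0,1],[0,0,1],[0,0,1],[0,0,1],[0,0,1]],"claw":[70,60,50,50,50,50,50,50]}' 40
python3 - <<'E'
from h import *
o=ctrl.get_obs(); im=viewer.read_camera("wrist"); np.savez("w2.npz",p=o["position"],r=o["eef_rot"])
cv2.imwrite("pics/w2.png",im[:,:,::-1]); print(o["t"],o["position"],o["eef_rot"],o["gripper_width"])
cv2.imwrite("pics/s2.png",cv2.resize(viewer.read_camera("side")[120:300,150:330,::-1],None,fx=3.3,fy=3.3,interpolation=cv2.INTER_CUBIC))
E
```

```text
t: 2.87
position: [0.5022, -0.1948, 0.2529]
eef_rot: [2.325, 2.11, 0.002]
force: [-0.3, 0.4, -0.4]
gripper_width: 0.0496
2.8667 [ 0.50221544 -0.19479278  0.2528564 ] [2.32518807e+00 2.10952930e+00 1.90888148e-03] 0.04960601831961054
```

View pics/w2.png

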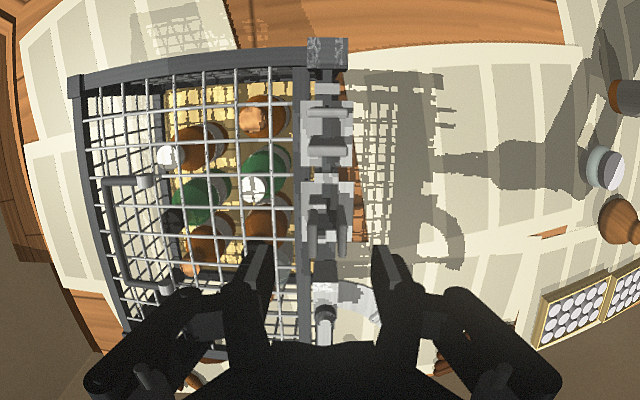

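View pics/s2.png

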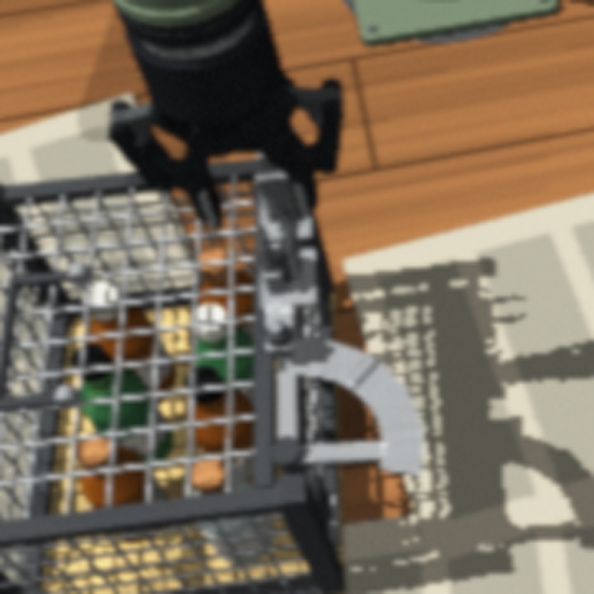

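```bash
python3 - <<'E'
import cv2
a=cv2.imread("pics/w2.png")
b=a[90:270,285:370];cv2.imwrite("pics/w2z.png",cv2.resize(b,None,fx=5,fy=5,interpolation=cv2.INTER_CUBIC)[:600+300])
b=a[90:180,285:370];cv2.imwrite("pics/w2a.png",cv2.resize(b,None,fx=6,fy=6,interpolation=cv2.INTER_CUBIC))
b=a[170:265,285:370];cv2.imwrite("pics/w2b.png",cv2.resize(b,None,fx=6,fy=6,interpolation=cv2.INTER_CUBIC))
E
```

```text
(no output)
```

View pics/w2a.png

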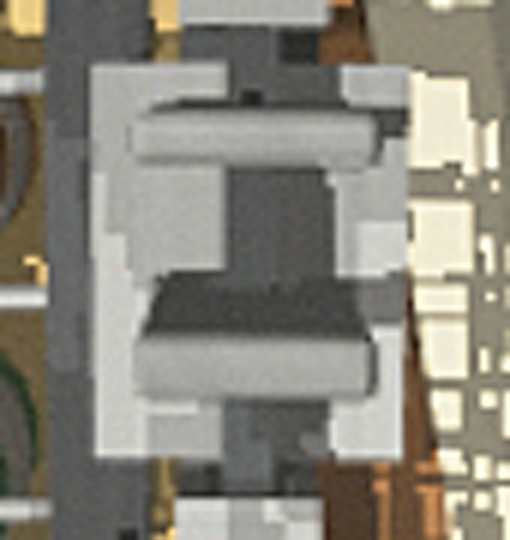

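View pics/w2b.png

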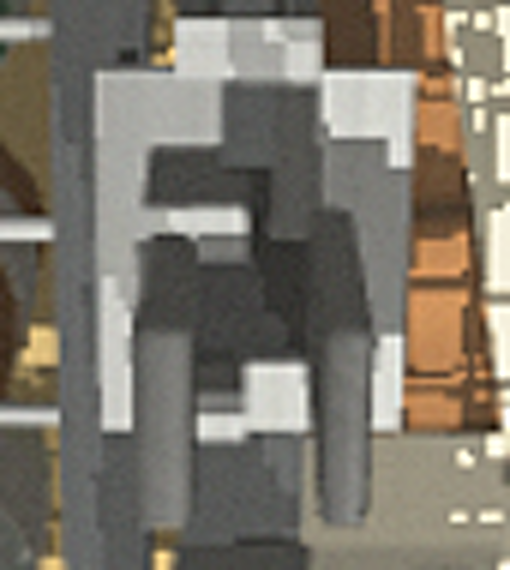

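```bash
python3 - <<'E'
from h import *
w=np.load("w2.npz");p,r=w["p"],w["r"]
A=lambda x,y:(285+(x+.5)/6-.5,90+(y+.5)/6-.5)
B=lambda x,y:(285+(x+.5)/6-.5,170+(y+.5)/6-.5)
f=lambda uv,z=.232:wonz(uv,p,r,z)
a,b,c,d=[f(A(*q)) for q in [(132,108),(376,108),(137,400),(372,400)]]
print(np.round([a,b,c,d],4)[:,:2],[np.linalg.norm(x-y).round(4) for x,y in [(a,b),(c,d),(a,c),(b,d)]])
e,g,h,k=[f(B(*q)) for q in [(140,330),(148,524),(366,335),(364,522)]]
print(np.round([e,g,h,k],4)[:,:2],[np.linalg.norm(x-y).round(4) for x,y in [(e,g),(h,k),(e,h),(g,k)]])
bc=(a+b+c+d)/4;lc=(e+g+h+k)/4;v=(lc-bc)[:2];print(bc,lc,np.linalg.norm(v),np.degrees(np.arctan2(v[1],v[0])))
E
```

```text
[[ 0.4273 -0.1962]
 [ 0.4292 -0.1753]
 [ 0.4529 -0.1984]
 [ 0.4549 -0.1778]] [np.float64(0.021), np.float64(0.0207), np.float64(0.0257), np.float64(0.0258)]
[[ 0.4917 -0.2025]
 [ 0.5125 -0.2041]
 [ 0.4943 -0.1813]
 [ 0.5144 -0.1828]] [np.float64(0.0208), np.float64(0.0201), np.float64(0.0214), np.float64(0.0213)]
[ 0.44107831 -0.18691498  0.232     ] [ 0.50320952 -0.19265641  0.232     ] 0.06239592147311641 -5.27959670252352
```

```bash
python3 -m creep '{"linear":[[1,-2,-10],[1,-2,-22],[1,-2,-34],[1,-2,-44],[1,-2,-44],[1,-2,-44],[1,-2,-44],[1,-2,-44]],"twist":[[0,0,0],[0,0,0],[0,0,0],[0,0,0],[0,0,0],[0,0,0],[0,0,0],[0,0,0]],"claw":[50,50,50,50,50,45,40,35]}' 40
python3 -m creep '{"linear":[[0,0,0],[0,0,0],[0,0,0],[0,0,0],[0,0,0],[0,0,0],[0,0,0],[0,0,0]],"twist":[[0,0,0],[0,0,0],[0,0,0],[0,0,0],[0,0,0],[0,0,0],[0,0,0],[0,0,0]],"claw":[28,24,20,16,12,12,12,12]}' 40
python3 - <<'E'
from h import *
o=ctrl.get_obs(); im=viewer.read_camera("wrist")
cv2.imwrite("pics/w3.png",im[:,:,::-1]); print(o["t"],o["position"],o["force"],o["gripper_width"])
E
```

```text
t: 3.63
position: [0.5033, -0.1972, 0.2081]
eef_rot: [2.326, 2.109, 0.001]
force: [-0.3, -0.3, 0.5]
gripper_width: 0.0348
t: 4.3
position: [0.503, -0.198, 0.2078]
eef_rot: [2.326, 2.109, -0.001]
force: [-0.8, -2.3, 4.0]
gripper_width: 0.0123
4.3 [ 0.50304112 -0.19795455  0.20782621] [-0.79519496 -2.31296795  4.00997108] 0.012273563190945833
```

View pics/w3.png

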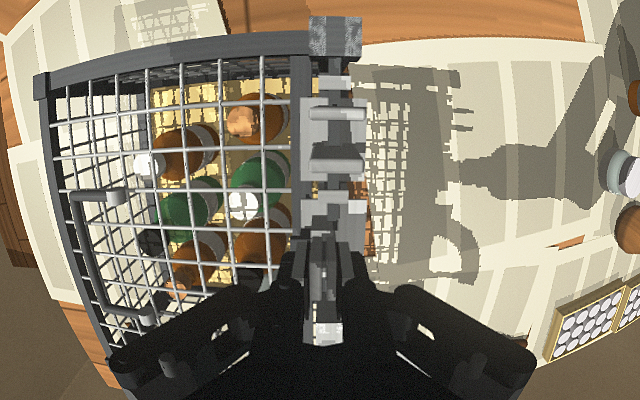

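The plates are between the pads at about (322,275) and the width reads 12.3 mm. I'll squeeze harder to be sure it's at the stop.

```bash
python3 -m creep '{"linear":[[0,0,0],[0,0,0],[0,0,0],[0,0,0],[0,0,0],[0,0,0],[0,0,0],[0,0,0]],"twist":[[0,0,0],[0,0,0],[0,0,0],[0,0,0],[0,0,0],[0,0,0],[0,0,0],[0,0,0]],"claw":[5,5,5,5,5,5,5,5]}' 50
python3 -m creep '{"linear":[[0,0,0],[0,0,0],[0,0,0],[0,0,0],[0,0,15],[0,0,35],[0,0,60],[0,0,80]],"twist":[[0,0,0],[0,0,0],[0,0,0],[0,0,0],[0,0,0],[0,0,0],[0,0,0],[0,0,0]],"claw":[20,30,40,45,45,45,45,45]}' 50
python3 - <<'E'
from h import *
o=ctrl.get_obs(); im=viewer.read_camera("wrist"); np.savez("w4.npz",p=o["position"],r=o["eef_rot"])
cv2.imwrite("pics/w4.png",im[:,:,::-1]); print(o["t"],o["position"],o["eef_rot"],o["force"],o["gripper_width"])
cv2.imwrite("pics/w4z.png",cv2.resize(im[80:270,280:380,::-1],None,fx=3,fy=3,interpolation=cv2.INTER_CUBIC))
E
```

```text
t: 5.02
position: [0.503, -0.198, 0.208]
eef_rot: [2.327, 2.108, -0.001]
force: [-0.8, -4.6, 6.4]
gripper_width: 0.0098
t: 5.68
position: [0.5029, -0.1967, 0.2884]
eef_rot: [-2.326, -2.111, -0.0]
force: [0.7, -0.3, 0.6]
gripper_width: 0.045
5.6833 [ 0.50287236 -0.19674051  0.2883713 ] [-2.32640397e+00 -2.11068720e+00 -3.29035514e-04] [ 0.70680284 -0.2918764   0.59442301] 0.04500435931711258
```

View pics/w4z.png

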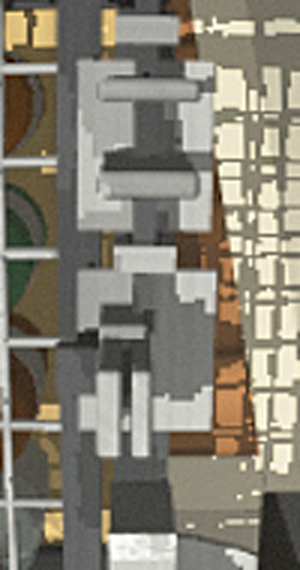

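The lock is home: in the zoom its outer faces are at 97–150, about 12 mm. Next I turn −90° and move above the bolt.

```bash
python3 -m creep '{"linear":[[-7,1,0],[-14,2,0],[-21,4,0],[-28,5,0],[-35,6,0],[-42,8,0],[-49,9,0],[-55,10,0]],"twist":[[0,0,-7],[0,0,-14],[0,0,-21],[0,0,-28],[0,0,-35],[0,0,-42],[0,0,-49],[0,0,-56]],"claw":[48,48,48,48,48,48,48,48]}' 50
python3 -m creep '{"linear":[[0,0,0],[0,0,0],[0,0,0],[0,0,0],[0,0,0],[0,0,-10],[0,0,-20],[0,0,-20]],"twist":[[0,0,-7],[0,0,-14],[0,0,-21],[0,0,-28],[0,0,-34],[0,0,-34],[0,0,-34],[0,0,-34]],"claw":[48,48,48,48,48,48,48,48]}' 50
python3 - <<'E'
from h import *
o=ctrl.get_obs(); im=viewer.read_camera("wrist"); np.savez("w5.npz",p=o["position"],r=o["eef_rot"])
cv2.imwrite("pics/w5.png",im[:,:,::-1]); print(o["t"],o["position"],o["eef_rot"],o["qpos"],o["gripper_width"])
E
```

```text
t: 6.4
position: [0.4472, -0.1866, 0.2869]
eef_rot: [-3.047, -0.762, 0.001]
force: [0.2, -0.4, 1.2]
gripper_width: 0.048
t: 7.07
position: [0.4464, -0.1863, 0.2644]
eef_rot: [-3.136, 0.149, 0.008]
force: [-0.8, -0.9, -0.4]
gripper_width: 0.0481
7.0667 [ 0.44639465 -0.18625083  0.26439244] [-3.13591857  0.14936326  0.00790277] [-4.19142210e-01  1.56871861e-01  1.70075506e+00  1.42999681e-04
  1.28942238e+00 -3.23994575e-01] 0.04806862701153652
```

View pics/w5.png

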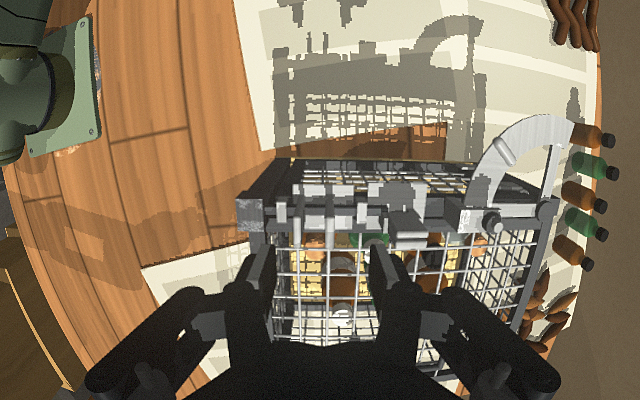

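```bash
python3 - <<'E'
import cv2
a=cv2.imread("pics/w5.png")
cv2.imwrite("pics/w5z.png",cv2.resize(a[170:270,230:360],None,fx=6,fy=6,interpolation=cv2.INTER_CUBIC))
E
```

```text
(no output)
```

View pics/w5z.png

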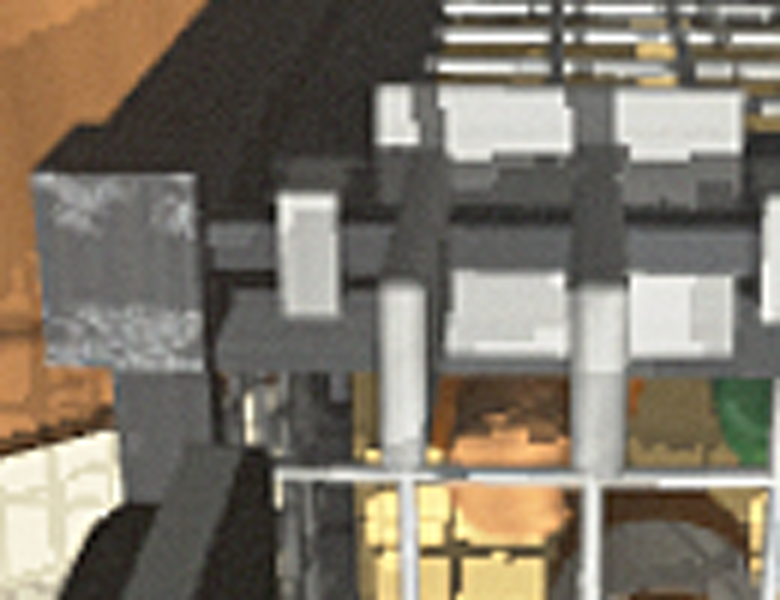

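```bash
python3 - <<'E'
from h import *
w=np.load("w5.npz");p,r=w["p"],w["r"]
A=lambda x,y:(230+(x+.5)/6-.5,170+(y+.5)/6-.5)
q=[wonz(A(*u),p,r,.232) for u in [(380,280),(384,466),(625,280),(624,476)]]
print(np.round(q,4)[:,:2]); a,b,c,d=q
print([np.linalg.norm(x-y).round(4) for x,y in [(a,b),(c,d),(a,c),(b,d)]])
lug=(c+d)/2; g=np.array([.9954,-.0958,0]); print('lug',lug,'pinch',lug-.0065*g, 'mid',sum(q)/4)
m=R.from_rotvec(r).as_matrix(); print('tool x',m[:,0],'z',m[:,2])
E
```

```text
[[ 0.4305 -0.174 ]
 [ 0.4282 -0.1947]
 [ 0.4549 -0.1762]
 [ 0.4531 -0.1981]]
[np.float64(0.0208), np.float64(0.0219), np.float64(0.0246), np.float64(0.0251)]
lug [ 0.45399491 -0.18713758  0.232     ] pinch [ 0.44752481 -0.18651488  0.232     ] mid [ 0.44166941 -0.18572543  0.232     ]
tool x [ 0.99546043 -0.09503802 -0.00512906] z [-0.00492837  0.0023462  -0.9999851 ]
```

```bash
python3 -m creep '{"linear":[[0,0,-15],[0,0,-30],[0,0,-45],[0,0,-60],[0,0,-60],[0,0,-60],[0,0,-60],[0,0,-60]],"twist":[[0,0,0],[0,0,0],[0,0,0],[0,0,0],[0,0,0],[0,0,0],[0,0,0],[0,0,0]],"claw":[48,48,48,48,48,48,44,38]}' 70
python3 -m creep '{"linear":[[0,0,0],[0,0,0],[0,0,0],[0,0,0],[0,0,0],[0,0,0],[0,0,0],[0,0,0]],"twist":[[0,0,0],[0,0,0],[0,0,0],[0,0,0],[0,0,0],[0,0,0],[0,0,0],[0,0,0]],"claw":[30,24,18,12,8,5,5,5]}' 70
python3 - <<'E'
from h import *
o=ctrl.get_obs(); im=viewer.read_camera("wrist"); np.savez("w6.npz",p=o["position"],r=o["eef_rot"])
cv2.imwrite("pics/w6.png",im[:,:,::-1]); print(o["t"],o["position"],o["eef_rot"],o["wrist_torque"],o["gripper_width"])
E
```

```text
t: 7.78
position: [0.4471, -0.1871, 0.2084]
eef_rot: [3.137, -0.152, -0.002]
force: [-6.8, 0.4, 3.7]
gripper_width: 0.0381
t: 8.45
position: [0.4474, -0.1871, 0.2087]
eef_rot: [3.137, -0.154, -0.0]
force: [-3.8, 0.8, 5.8]
gripper_width: 0.0109
8.45 [ 0.44741841 -0.18708356  0.20867678] [ 3.13742221e+00 -1.53633092e-01 -2.70960283e-04] [ 0.16605301  1.03880634 -0.25795424] 0.010860142414047471
```

View pics/w6.png

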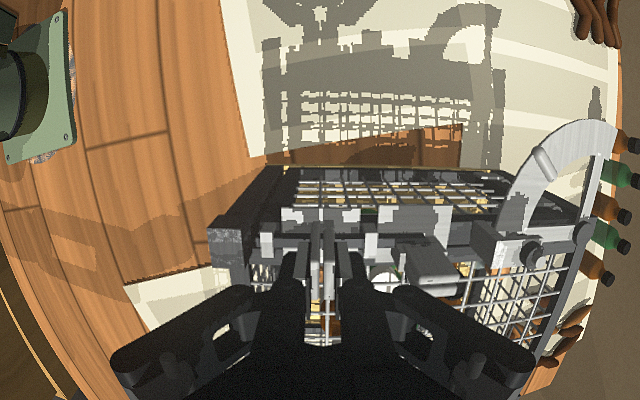

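The bolt is pinched at about (325,265), with the plates together and the width at 10.9 mm. Next I work out the arc.

```bash
python3 - <<'E'
import numpy as np
r0=np.array([-.1971,.0190])*1000
def P(t):
    t=-np.radians(t);return np.array([[np.cos(t),-np.sin(t)],[np.sin(t),np.cos(t)]])@r0
for s,n in [(0,24),(24,56),(56,88)]:
    print(s,[[*(P(s+(n-s)*i/8)-P(s)).round(0)]+[-(n-s)*i/8] for i in range(1,9)])
E
```

```text
0 [[np.float64(1.0), np.float64(10.0), -3.0], [np.float64(3.0), np.float64(20.0), -6.0], [np.float64(5.0), np.float64(31.0), -9.0], [np.float64(8.0), np.float64(41.0), -12.0], [np.float64(12.0), np.float64(50.0), -15.0], [np.float64(16.0), np.float64(60.0), -18.0], [np.float64(20.0), np.float64(69.0), -21.0], [np.float64(25.0), np.float64(79.0), -24.0]]
24 [[np.float64(7.0), np.float64(12.0), -4.0], [np.float64(15.0), np.float64(23.0), -8.0], [np.float64(24.0), np.float64(34.0), -12.0], [np.float64(34.0), np.float64(44.0), -16.0], [np.float64(44.0), np.float64(53.0), -20.0], [np.float64(55.0), np.float64(62.0), -24.0], [np.float64(66.0), np.float64(69.0), -28.0], [np.float64(78.0), np.float64(77.0), -32.0]]
56 [[np.float64(12.0), np.float64(6.0), -4.0], [np.float64(25.0), np.float64(11.0), -8.0], [np.float64(38.0), np.float64(16.0), -12.0], [np.float64(52.0), np.float64(19.0), -16.0], [np.float64(65.0), np.float64(22.0), -20.0], [np.float64(79.0), np.float64(23.0), -24.0], [np.float64(93.0), np.float64(24.0), -28.0], [np.float64(107.0), np.float64(24.0), -32.0]]
```

```bash
python3 -m creep '{"linear":[[1,10,0],[3,20,0],[5,31,0],[8,41,0],[12,50,0],[16,60,0],[20,69,0],[25,79,0]],"twist":[[0,0,-3],[0,0,-6],[0,0,-9],[0,0,-12],[0,0,-15],[0,0,-18],[0,0,-21],[0,0,-24]],"claw":[5,5,5,5,5,5,5,5]}' 80
python3 - <<'E'
from h import *
o=ctrl.get_obs(); im=viewer.read_camera("wrist")
cv2.imwrite("pics/w7.png",im[:,:,::-1]); print(o["t"],o["position"],o["force"],o["wrist_torque"],o["gripper_width"])
cv2.imwrite("pics/s7.png",cv2.resize(viewer.read_camera("side")[120:300,150:370,::-1],None,fx=3,fy=3,interpolation=cv2.INTER_CUBIC))
E
```

```text
t: 9.17
position: [0.4731, -0.1083, 0.2087]
eef_rot: [3.035, -0.807, 0.002]
force: [0.2, -4.4, 4.0]
gripper_width: 0.0111
9.1667 [ 0.47308504 -0.10825859  0.20872201] [ 0.15871854 -4.38938335  3.95738611] [-0.2030846   0.68666934 -0.30169893] 0.011085077746174704
```

View pics/w7.png

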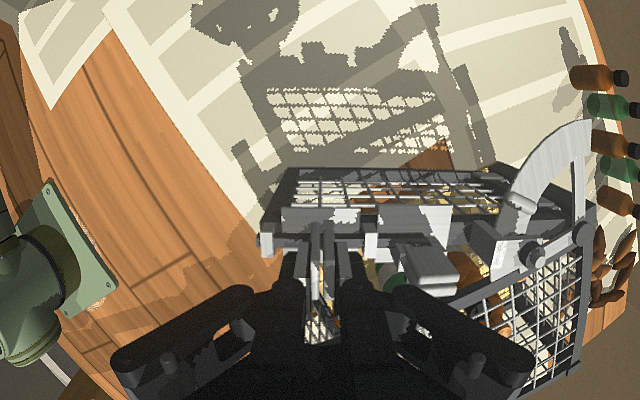

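View pics/s7.png

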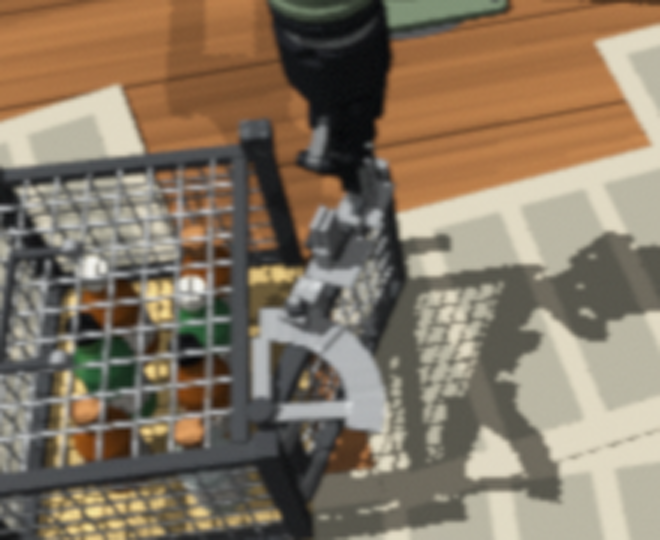

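The gate is moving with the grip: the side view shows it clear of the latch post and the forces are small. I carry on through the half-way check.

```bash
python3 -m creep '{"linear":[[7,12,0],[15,23,0],[24,34,0],[34,44,0],[44,53,0],[55,62,0],[66,69,0],[78,77,0]],"twist":[[0,0,-4],[0,0,-8],[0,0,-12],[0,0,-16],[0,0,-20],[0,0,-24],[0,0,-28],[0,0,-32]],"claw":[5,5,5,5,5,5,5,5]}' 80
python3 - <<'E'
from h import *
o=ctrl.get_obs(); im=viewer.read_camera("wrist")
cv2.imwrite("pics/w8.png",im[:,:,::-1]); print(o["t"],o["position"],o["force"],o["wrist_torque"],o["gripper_width"])
E
```

```text
t: 9.93
position: [0.5519, -0.0326, 0.2087]
eef_rot: [2.695, -1.611, 0.006]
force: [0.9, -10.6, 3.5]
gripper_width: 0.0105
9.9333 [ 0.55185038 -0.03256504  0.20874077] [  0.88872087 -10.63157887   3.51679246] [-1.02259412  0.35008742 -0.31058622] 0.010505273754961414
```

View pics/w8.png

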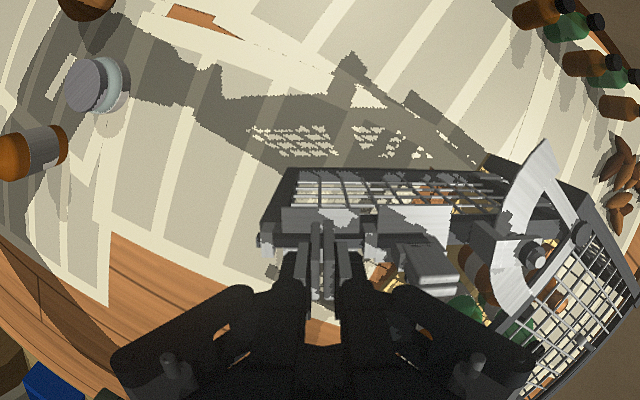

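```bash
python3 - <<'E'
from h import *
print(onz("scene",(393,278),.065),onz("side",(413,203),.065)); print('gourd',onz("side",(456,235),.06),onz("scene",(389,345),.06)); print('tonic',onz("side",(433,140),.17),onz("scene",(470,245),.17))
E
```

```text
[0.53233941 0.26454718 0.065     ] [0.5306072  0.26148343 0.065     ]
gourd [0.64893454 0.33388848 0.06      ] [0.6445104  0.34845173 0.06      ]
tonic [0.41314285 0.34309558 0.17      ] [0.41039646 0.3428327  0.17      ]
```

```bash
python3 -m creep '{"linear":[[12,6,0],[25,11,0],[38,16,0],[52,19,0],[65,22,0],[79,23,0],[93,24,0],[107,24,0]],"twist":[[0,0,-4],[0,0,-8],[0,0,-12],[0,0,-16],[0,0,-20],[0,0,-24],[0,0,-28],[0,0,-32]],"claw":[5,5,5,5,5,5,5,5]}' 80
python3 -m creep '{"linear":[[3,0,0],[7,0,0],[9,-1,0],[9,-1,0],[9,-1,0],[9,-1,0],[9,-1,0],[9,-1,0]],"twist":[[0,0,-1],[0,0,-2],[0,0,-2.5],[0,0,-2.5],[0,0,-2.5],[0,0,-2.5],[0,0,-2.5],[0,0,-2.5]],"claw":[5,5,5,5,5,5,5,5]}' 80
python3 - <<'E'
from h import *
o=ctrl.get_obs(); im=viewer.read_camera("wrist")
cv2.imwrite("pics/w9.png",im[:,:,::-1]); print(o["t"],o["position"],o["eef_rot"],o["force"],o["wrist_torque"],o["gripper_width"],o["qpos"],np.abs(o["dq"]).max())
d=o["position"][:2]-[.6446,-.2063]; print(np.linalg.norm(d),np.radians(174.5)-np.arctan2(d[1],d[0]))
for n in ["scene","side"]: cv2.imwrite(f"pics/{n}9.png",viewer.read_camera(n)[:,:,::-1])
E
```

```text
t: 10.65
position: [0.6578, -0.0102, 0.2087]
eef_rot: [2.144, -2.291, 0.005]
force: [-5.2, -10.8, 6.0]
gripper_width: 0.0108
t: 11.32
position: [0.666, -0.011, 0.2088]
eef_rot: [2.098, -2.334, 0.004]
force: [-5.6, -9.4, 5.7]
gripper_width: 0.0107
11.3167 [ 0.6660251  -0.01099163  0.20875115] [ 2.09753499 -2.33423887  0.00394647] [-5.63590642 -9.36694637  5.67091977] [-0.52512318  0.80143708 -0.13932792] 0.010652900881126606 [-0.03177952  0.47796078  1.3709889  -0.00432395  1.2933513   1.64692248] 0.0019768747081533376
0.19648001426350803 1.5840651640352474
```

View pics/w9.png

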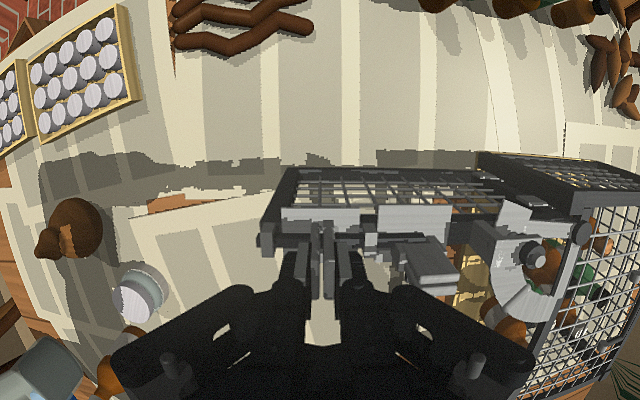

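View pics/side9.png

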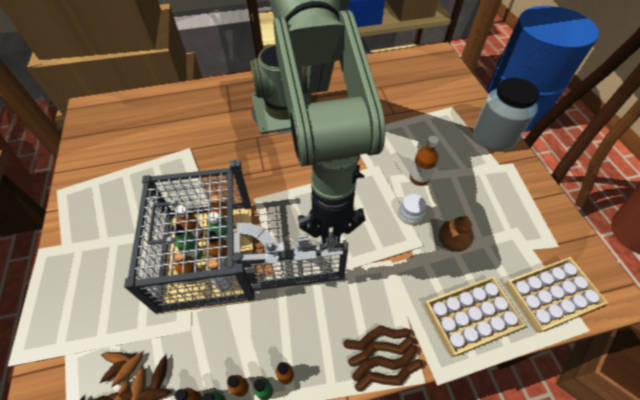

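View pics/scene9.png

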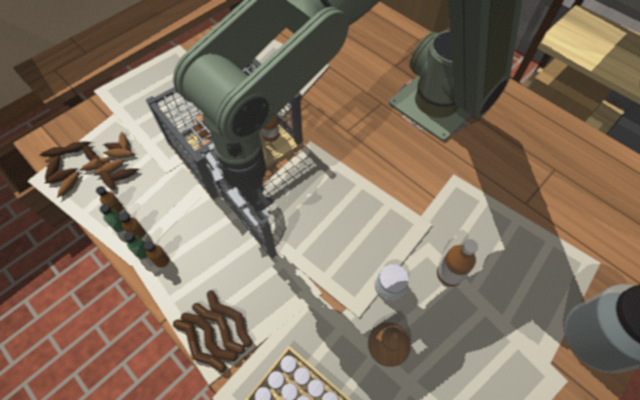

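The gate stands at about 1.58 rad, held and still (joint speeds under 0.002 rad/s). The loose jar, gourd and bottle haven't moved in either fixed view, so I'm handing in.

```bash
python3 -c "
from rig import ctrl
print(ctrl.sign_off()); o=ctrl.get_obs(); print(o['t'],o['position'],o['gripper_width'])"
```

```text
the job is handed in; nothing more can be done
None
the job is handed in; nothing more can be done
```

The gate is open and was handed in at about 11.4 s, held wide by the bolt grip at 80 N. I pinched the cross lock home first, then pinched the bolt, and swung the gate past its half-way check by that same grip.

- **Lock:** the wrist picture after release showed its outer faces about 12 mm apart, against 13 mm when home.
- **Gate angle:** the final tool position puts it at about 1.58 rad, close to square, at 196 mm from the hinge axis (198 mm given). The arm was still, with a wrist force of about 12 N.
- **Loose items:** the bottle, gourd and jar had not moved in the scene and side pictures.

Two readings did not match exactly. The gripper width under squeeze read 10–11 mm instead of 13 mm, so I relied on the pictures for the lock, and on the gate coming free for the bolt. My hinge estimates also differed by 2–3 mm, which may be behind the roughly 9 N pull along the gate at the end.

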